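Feel the specimen slide for its sticky spot

ROBOT

A 7-joint arm with a two-finger parallel gripper is mounted at the origin on the work surface. World frame = base frame: x ahead of the robot, y to its left, z up, the work surface at z = 0. Lengths are in m, angles in rad, forces in N, time in s.
With the tool pointing down it reaches from about 0.425 to 0.975 m from the base axis. Payload 16.7 kg.
Tool frame: the origin (TCP) lies at the very end of the fingers, on their centre line; the grasp point (between the pads) lies 19 mm behind it; z points along the fingers, y is the direction in which the jaws open and shut (so a half turn about z gives the same grasp; the last joint's range is limited). The gripper opens to 85 mm and grips with 20 to 120 N. Pads are 22 mm wide; open, the fingers measure 114 mm over their backs; the gripper's body (76 mm by 85 mm) begins 54 mm behind the grasp point. The pads swing forward as they close: fully open they stand 13 mm farther back than shut.
Start: joints at [-1.49, 0.426, 0.074, 1.606, -0.034, 1.111, -0.067], TCP at [0.154, 0.657, 0.231] pointing down, gripper open.
Joint ranges: [-2.85, 2.85], [-0.5, 2.14], [-1.23, 1.37], [0.21, 2.46], [-1.02, 4.16], [0.16, 2.05], [-2.73, 2.73]. Speed limits (rad/s): [1.89, 1.89, 2.39, 2.39, 3.01, 3.01, 3.01].

INTERFACE

Orientations are given as a unit quaternion [w, x, y, z].
In Python, from station import arm gives the robot as it stands. Calls block until the motion is done:
- arm.move_to(position, orientation): joint-space move of the TCP to a pose.
- arm.servo_line(position, rate=0.15, orientation=None, threshold=None): straight line of the TCP; orientation=None keeps the orientation; rate is the mean speed in m/s. With threshold (N) it stops when the force on the tool has changed by that much, and returns True; else False.
- arm.set_joints(angles): joint-space move.
- arm.set_gripper(opening): opening from 0.0 (shut) to 1.0 (fully open); the grip force is fixed at half the most; returns when the fingers have stopped.
- arm.hold(seconds).
- arm.ik(position, orientation): joint angles nearest the present ones, or None.
- arm.observe(): the state.
- arm.get_image(name): name is "scene" or "top"; returns (picture, depth): 400x640x3 uint8, blue, green, red; 400x640 float32, m along the optical axis (not along the pixel's ray), 0 where there is no reading.
- arm.camera_params(name): a dict with "fov_y" (degrees; the focal length in pixels is half the picture's height over the tangent of half this angle, whatever the lens; pixels are square), "cx", "cy" (the principal point, pixels), "extrinsics" (4x4, takes a point from world to camera coordinates). Camera axes: x right, y up, looking along -z (the intrinsics and any distortion apply to the point x, -y, -z); pixel columns grow to the right and rows downward; lengths in m; the calibration is good to about 2 mm. A picture is of the moment at which its call begins. camera_params takes no time and is no camera call.
A pose or a line that the arm cannot do raises arm.PlanningError and nothing moves.
- arm.job_done(): hands the job in, once; it reports no verdict.
The state is a dict: "time": time; "joints": joint angles; "dq": joint speeds; "effort": joint torques, N m; "eef_pos": TCP position; "eef_rot": TCP orientation; "ft_force": force on the tool from outside, world axes, zero at the start; "torque": the same for the moment, N m; "finger_gap": opening from 0.0 (shut) to 1.0 (fully open).
Only numpy, scipy, OpenCV 4.12 (cv2) and the standard library are available. Lean on these libraries where they do the work, as an engineer would, in place of code of your own. Each camera call takes 0.05 s, during which the arm holds its last target.

TASK

The carriage of the microscope's specimen slide drags somewhere along its rail. Release the orange clamp lever and, holding the black knob, run the carriage slowly, first gently up against the red buffer and then all the way across until it gently presses the black buffer, feeling for the one place where it turns stiff. Then bring it back and leave it standing on that sticky spot with the clamp released, so that I can read the scale and clean the rail there; do not disturb the other things on the bench.

Things in the scene. Friction and masses are not known exactly. Their poses are not given: they have to be found in the camera images.
- slide_base: Dark grey anodised aluminium base plate of the specimen slide, 110 x 460 x 20 mm high, fixed on the bench; origin at the centre of its underside. The rail runs along its y axis, its +y end carries the stop with the red buffer, its -y end the one with the black buffer; -x is the side of the clamp lever and of the brake strip, +x the side of the white scale. All offsets below are in its axes.
- rail: Steel profile rail, 20 mm wide, 420 mm long, its top 36 mm above the bench, fixed along the middle of the base; same origin and axes as the base. Somewhere along it, within 75 mm of the middle, one stretch about 25 mm long is sticky: unseen dried residue rubs on the carriage's wiper. On it the drag on the carriage is about 8 to 12 N (up to 18 N for an instant when running onto it), elsewhere about 1.5 to 2 N.
- travel (a joint): Position in m of the carriage along the rail, 0 at the middle of the base, growing towards the red buffer (+y). The wiper that feels the residue is at the carriage's middle, so this value is also the place on the rail being felt. The carriage weighs about 0.7 kg, is 80 mm long and carries an aluminium plate, 100 x 80 mm (x from -53 to +47), whose top is 58 mm above the bench.
- carriage: The carriage: steel block with green end caps on the rail, plate and knob, one piece; origin on the bench level under the middle of the carriage, axes as the base.
- knob (a point): Centre of the black upright round knob on the carriage plate: diameter 26 mm, from 66 to 105 mm above the bench; this point lies 88 mm above the bench, 20 mm to +x of the carriage's middle. The carriage is moved by it.
- clamp (a joint): Angle in rad of the orange clamp lever on the carriage plate: 0 to 0.2 = clamped, the lever points along the rail to +y; it grows as the lever swings towards -x (counter-clockwise from above), ends at 1.45 and stays where it is left. Beyond about 0.6 the brake is off the strip; counts as released beyond 1.0. Turning it takes 0.1 to 0.3 N m. Clamped, the carriage does not budge below 25 N along the rail.
- clamp_hub (a point): On the lever's vertical axis, 36 mm to -x of the carriage's middle, 76 mm above the bench.
- clamp_tip (a point): End of the lever, 62 mm from its axis, 80 mm above the bench; the lever is a round bar 11 mm thick, rising slightly to the tip, clear of the plate by about 13 mm near the tip.
- red_stop: Grey stop block clamped on the rail near its +y end, 46 x 22 x 30 mm high, its top 52 mm above the bench. It stands at another place each time.
- black_stop: The same near the -y end.
- red_stop_buffer: Red round rubber buffer on the red stop, diameter 16 mm, that meets the end of the carriage; it gives about 1 mm for 3.5 N, up to 7 mm. A gentle touch is 3 N to 20 N.
- black_stop_buffer: The same, black, on the other stop.
- red_stop_tip (a point): Free end of the red buffer, 41 mm above the bench. The carriage touches it when the carriage's middle is 40 mm away from it along the rail.
- black_stop_tip (a point): Free end of the black buffer, likewise 40 mm from the carriage's middle at touch.
- oil: Bystander: small amber oil bottle, diameter 36 mm, 75 mm tall; origin under its centre.
- dish: Bystander: closed clear petri dish, diameter 93 mm, 15 mm high, a piece of wood on it; origin under its centre.
- core_mount: Bystander: brown wooden mount 30 x 150 x 14 mm with a pale tree core glued along it; origin under its centre.

How it is judged:
By the outcome, as a careful person would: the job done as asked, in the order asked, and still so for the second after the job is handed in, with the robot touching nothing.
It also fails if it takes over 70 s, if anything falls off the work surface, if the arm or the gripper's body presses on something with over 40 N, if the wrist force passes 120 N, or if a joint passes its speed limit or range.

## Working session

There is one attempt and no reset: what is moved stays moved. The work goes in short steps, each a Python script; the robot and the scene stay as the last script left them, time stands still between calls to the robot, and variables do not carry over. Pictures are saved under pics/ and viewed, and the job is handed in when it is done.

```bash
ls; mkdir -p pics; python3 - <<'E'
from station import arm
import cv2,numpy as np
for n in ("scene","top"):
    p,d=arm.get_image(n); cv2.imwrite(f"pics/{n}0.png",p); np.save(f"pics/{n}0.npy",d); c=arm.camera_params(n); print(n,c)
s=arm.observe(); print(s)
E
```

```text
pics
scene {'fov_y': 49.15623498764046, 'cx': 317.27378324427673, 'cy': 197.26428430732855, 'extrinsics': array([[-0.8154014 ,  0.57883872, -0.00814201,  0.52727535],
       [-0.33986642, -0.46728437,  0.81617163,  0.17434716],
       [ 0.46862711,  0.66827469,  0.57775217, -1.24687866],
       [ 0.        ,  0.        ,  0.        ,  1.        ]])}
top {'fov_y': 45.305472639399866, 'cx': 319.6346987353465, 'cy': 194.56606999693108, 'extrinsics': array([[ 0.00884353, -0.99978159, -0.01893563,  0.04167559],
       [ 0.99509184,  0.00693246,  0.09871256, -0.66383141],
       [-0.09855973, -0.01971565,  0.99493581, -0.85144348],
       [ 0.        ,  0.        ,  0.        ,  1.        ]])}
{'time': 0.1, 'joints': array([-1.49048244,  0.42666514,  0.07385639,  1.60652626, -0.03412124,
        1.11079456, -0.06708105]), 'dq': array([-0.00065092, -0.00186811, -0.00094589, -0.00382753,  0.00145292,
       -0.00023557,  0.00126163]), 'effort': array([ 8.28214193e-03, -9.51533031e+01,  3.77200395e+00, -4.64401996e+01,
        1.97325542e-02,  6.50568356e-03,  1.12053706e-04]), 'eef_pos': array([0.15370109, 0.65690022, 0.23069098]), 'eef_rot': array([-3.43744407e-05,  1.14666493e-01,  9.93403883e-01, -5.65978785e-04]), 'ft_force': array([ 0.31215791, -0.67868097,  0.21324339]), 'torque': array([ 0.01933087, -0.02005971, -0.02710148]), 'finger_gap': 1.0029347355946592}
```

View pics/top0.png

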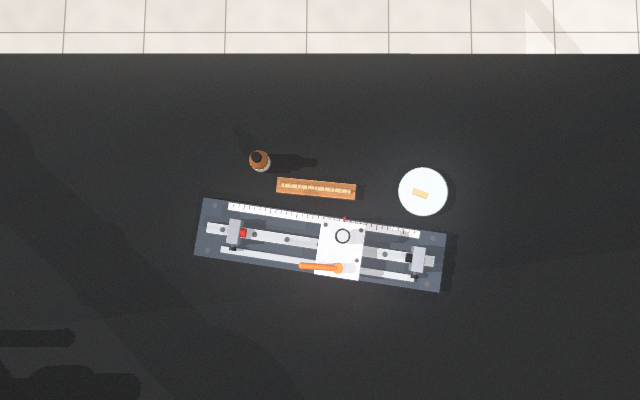

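View pics/scene0.png

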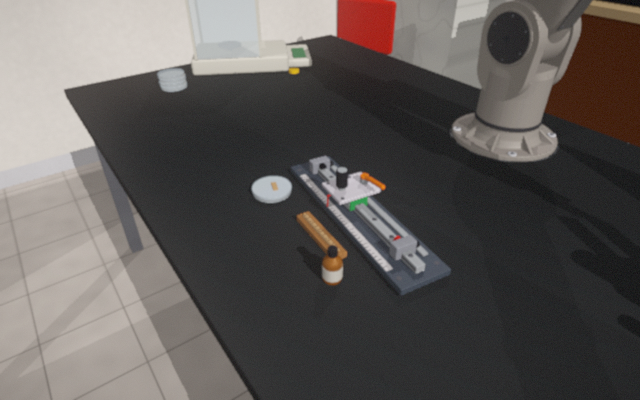

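```bash
cat > h.py <<'E'
import numpy as np,cv2
from station import arm
def ray(n,u,v):
    c=arm.camera_params(n); f=200/np.tan(np.radians(c["fov_y"]/2)); E=c["extrinsics"]
    d=np.array([(u-c["cx"])/f,-(v-c["cy"])/f,-1.]); R=E[:3,:3]
    return -R.T@E[:3,3], R.T@d
def onz(n,u,v,z):
    o,d=ray(n,u,v); return o+d*(z-o[2])/d[2]
def withd(n,u,v,D):
    o,d=ray(n,u,v); return o+d*D
def proj(n,P):
    c=arm.camera_params(n); f=200/np.tan(np.radians(c["fov_y"]/2)); E=c["extrinsics"]
    q=E[:3,:3]@np.asarray(P)+E[:3,3]; return np.array([c["cx"]+f*q[0]/-q[2], c["cy"]-f*q[1]/-q[2]])
E
python3 - <<'E'
from h import *
p=cv2.imread("pics/top0.png");d=np.load("pics/top0.npy")
cv2.imwrite("pics/topz.png",cv2.resize(p[185:305,185:455],None,fx=2.9,fy=2.9,interpolation=cv2.INTER_CUBIC))
q=cv2.imread("pics/scene0.png")
cv2.imwrite("pics/scz.png",cv2.resize(q[140:300,240:460],None,fx=3.5,fy=3.5,interpolation=cv2.INTER_CUBIC))
h=cv2.cvtColor(p,cv2.COLOR_BGR2HSV)
for u,v in [(340,252),(343,236),(260,160),(315,267),(338,268),(210,220),(420,240),(243,233),(408,258),(50,100)]:
    print((u,v),h[v,u],withd("top",u,v,d[v,u]).round(4))
E
```

```text
(340, 252) [120   1 254] [0.559  0.0094 0.0567]
(343, 236) [100   3 242] [0.5867 0.0057 0.1062]
(260, 160) [156  33  39] [0.7222 0.1542 0.0638]
(315, 267) [ 14 155 254] [0.5335 0.0528 0.0819]
(338, 268) [ 16 150 254] [0.5319 0.0132 0.0762]
(210, 220) [107  42 108] [0.6155 0.2517 0.0213]
(420, 240) [109  39 125] [ 0.5817 -0.1392  0.0197]
(243, 233) [  1 181 247] [0.5913 0.1842 0.0493]
(408, 258) [105  16  65] [ 0.5493 -0.1122  0.048 ]
(50, 100) [120   9  59] [ 0.8515  0.5835 -0.0024]
```

View pics/topz.png

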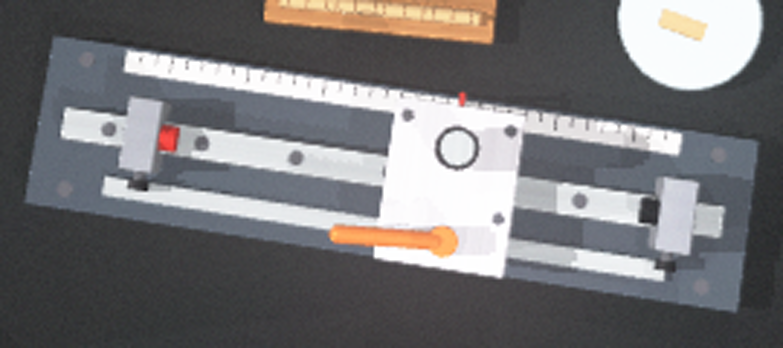

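View pics/scz.png

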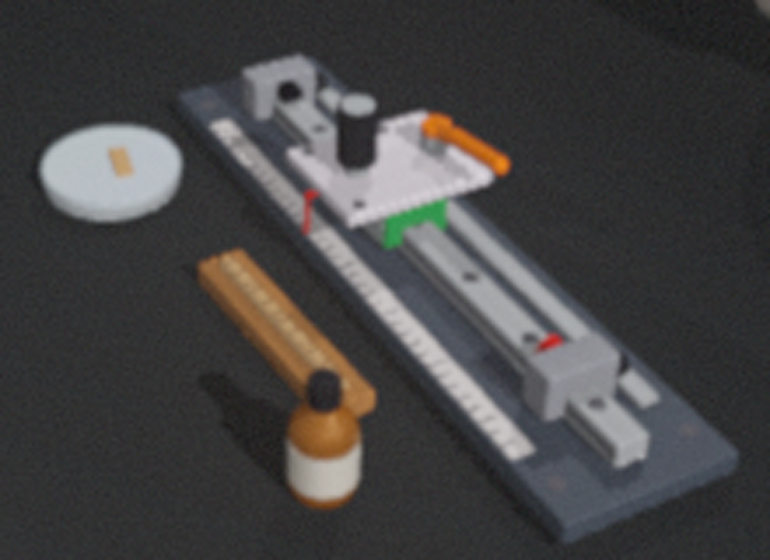

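```bash
cat >> h.py <<'E'
def cloud(n,d):
    v,u=np.mgrid[0:400,0:640]; o,_=ray(n,0,0); c=arm.camera_params(n)
    f=200/np.tan(np.radians(c["fov_y"]/2)); R=c["extrinsics"][:3,:3]
    D=np.stack([(u-c["cx"])/f,-(v-c["cy"])/f,-np.ones_like(u,float)],-1)
    return o+(D@R)*d[...,None]
E
python3 - <<'E'
from h import *
p=cv2.imread("pics/top0.png");d=np.load("pics/top0.npy");P=cloud("top",d)
h=cv2.cvtColor(p,cv2.COLOR_BGR2HSV); z=P[...,2]
m=((z>.012)&(z<.03)).astype(np.uint8)
n,l,st,ce=cv2.connectedComponentsWithStats(m); 
m=(l==l[220,210])|(l==l[240,420]); 
pts=P[m][:,:2].astype(np.float32)
r=cv2.minAreaRect(pts*1000); print(r, cv2.boxPoints(r))
# rail ang: edges by corners in image
def comp(mask,name,zz):
    c,_=cv2.findContours(mask.astype(np.uint8),cv2.RETR_EXTERNAL,cv2.CHAIN_APPROX_NONE)
    for k in c:
        if cv2.contourArea(k)>15:
            q=k[:,0,:].astype(float); w=np.array([onz("top",a,b,zz)[:2] for a,b in q])*1000
            rr=cv2.minAreaRect(w.astype(np.float32)); print(name,q.mean(0),[np.round(x,1) for x in rr])
comp((h[...,2]>190)&(z>.05)&(z<.066)&(h[...,1]<60),"plate",.058)
comp((abs(z-.052)<.008)&(h[...,1]<60)&(h[...,2]<225)&(h[...,2]>90),"stops",.052)
comp((h[...,0]<20)&(h[...,1]>110)&(h[...,2]>200)&(z>.065)&(abs(P[...,0]-.53)<.05),"lever",.08)
comp(((h[...,0]<6)|(h[...,0]>174))&(h[...,1]>120)&(P[...,1]>.1)&(P[...,0]<.65)&(P[...,0]>.5),"red",.045)
comp((z>.095)&(z<.12),"knob",.105)
comp((h[...,2]<60)&(z>.03)&(z<.1)&(P[...,1]<-.05)&(P[...,0]<.65),"blk",.048)
E
```

```text
((572.9803466796875, 47.26170349121094), (460.2247619628906, 110.11895751953125), 81.9247055053711) [[ 486.1419  -172.83453]
 [ 595.169   -188.3034 ]
 [ 659.8188   267.35794]
 [ 550.7917   282.8268 ]]
plate [417.74324324 258.45945946] [array([ 547.9, -127.8]), array([20.1, 43.6]), np.float64(81.8)]
plate [232.77464789 231.38028169] [array([594.6, 201.4]), array([19.8, 43. ]), np.float64(81.9)]
plate [337.91164659 252.91164659] [array([564.8,  10.3]), array([79.8, 99.6]), np.float64(81.9)]
stops [417.625      258.95833333] [array([ 548.1, -128.4]), array([23. , 45.7]), np.float64(82.1)]
stops [233.31428571 230.97142857] [array([594.9, 201.1]), array([23. , 45.7]), np.float64(82.1)]
lever [320.70967742 266.69892473] [array([531.8,  43.4]), array([17. , 74.1]), np.float64(0.6)]
red [242.72 232.32] [array([592.6, 185.7]), array([10.8, 14.5]), np.float64(81.8)]
knob [342.02380952 235.54761905] [array([587.6,   7.3]), array([25.1, 23.5]), np.float64(0.3)]
```

```bash
cat >> h.py <<'E'
from scipy.spatial.transform import Rotation as Ro
B=np.array([.5730,.0473]); Y=np.array([.1405,.9901]); X=np.array([.9901,-.1405])
def q(phi):
    R=np.array([[-np.sin(phi),np.cos(phi),0],[np.cos(phi),np.sin(phi),0],[0,0,-1.]]).T
    R=np.column_stack([[-np.sin(phi),np.cos(phi),0],[np.cos(phi),np.sin(phi),0],[0,0,-1.]])
    x,y,z,w=Ro.from_matrix(R).as_quat(); return np.array([w,x,y,z])
def w(bx,by,z): return np.array([*(B+X*bx+Y*by),z])
def st(tag=""):
    s=arm.observe(); f=s["ft_force"]; p=s["eef_pos"]; b=p[:2]-B
    print(tag,"t%.2f base(%.4f %.4f) z%.4f F base x%.1f y%.1f z%.1f gap%.3f"%(s["time"],b@X,b@Y,p[2],f[:2]@X,f[:2]@Y,f[2],s["finger_gap"]),flush=True); return s
E
python3 - <<'E'
from h import *
hub=np.array([-.036,-.0378]); r=.048
for th in np.linspace(.15,1.4,6):
    b=hub+r*np.array([-np.sin(th),np.cos(th)]); 
    a=np.arctan2(Y[1],Y[0])+th-np.pi/2
    print(round(th,2),w(*b,.068).round(3),np.round(a,2),np.round(arm.ik(w(*b,.068),q(a)),2))
for t in (-.13,0,.1): print(np.round(arm.ik(w(.02,t,.072),q(np.arctan2(Y[1],Y[0]))),2))
E
```

```text
0.15 [0.532 0.063 0.068] 0.01 [-0.72  0.48  0.6   2.08 -0.42  0.7   0.17]
0.4 [0.52  0.061 0.068] 0.26 [-0.71  0.46  0.59  2.11 -0.4   0.69  0.4 ]
0.65 [0.509 0.057 0.068] 0.51 [-0.7   0.44  0.57  2.13 -0.38  0.67  0.64]
0.9 [0.499 0.05  0.068] 0.76 [-0.7   0.42  0.57  2.15 -0.37  0.66  0.89]
1.15 [0.491 0.041 0.068] 1.01 [-0.69  0.41  0.59  2.17 -0.37  0.65  1.16]
1.4 [0.486 0.03  0.068] 1.26 [-0.68  0.41  0.59  2.18 -0.37  0.65  1.43]
[-0.45  0.55  0.63  1.98 -0.46  0.76  1.89]
[-0.55  0.53  0.47  1.94 -0.34  0.75  1.55]
[-0.6   0.55  0.36  1.87 -0.26  0.77  1.32]
```

```bash
python3 - <<'E'
from h import *
hub=np.array([-.036,-.0378]); r=.048; th=.15
b=hub+r*np.array([-np.sin(th),np.cos(th)]); a=np.arctan2(Y[1],Y[0])+th-np.pi/2
arm.set_gripper(.45); st("g")
arm.move_to(w(*b,.14),q(a)); st("above")
print(arm.servo_line(w(*b,.068),rate=.06,threshold=8)); st("down")
p,d=arm.get_image("top"); cv2.imwrite("pics/t1.png",cv2.resize(p[185:305,185:455],None,fx=2.9,fy=2.9))
p,d=arm.get_image("scene"); cv2.imwrite("pics/s1.png",cv2.resize(p[100:300,240:460],None,fx=3,fy=3))
E
```

```text
g t0.62 base(-0.5008 0.5450) z0.2313 F base x0.2 y-0.6 z-0.3 gap0.448
above t3.14 base(-0.0433 0.0107) z0.1400 F base x-0.5 y0.9 z0.2 gap0.452
False
down t4.49 base(-0.0429 0.0098) z0.0683 F base x-0.5 y-0.4 z-0.7 gap0.453
```

View pics/s1.png

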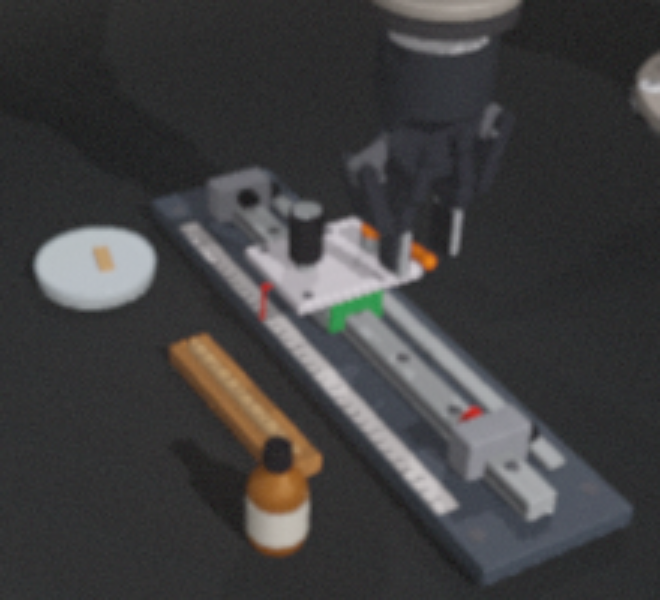

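View pics/t1.png

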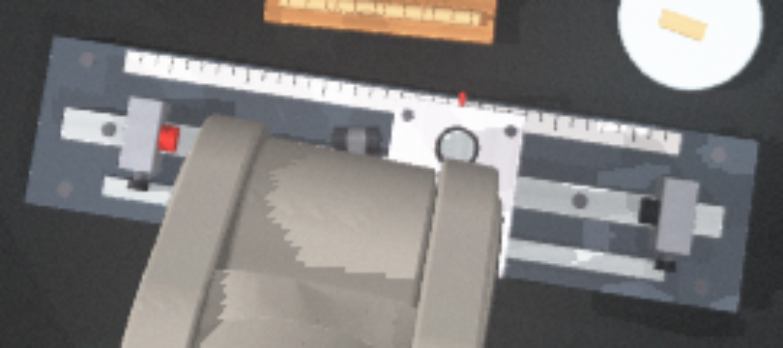

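The scene view shows the fingers at (400,250) and (455,230) with the orange lever between them, so I'll grip it and swing it.

```bash
python3 - <<'E'
from h import *
hub=np.array([-.036,-.0378]); r=.048; th0=.15
arm.set_gripper(0.0); st("grip")
for th in np.linspace(th0,1.40,9)[1:]:
    b=hub+r*np.array([-np.sin(th),np.cos(th)]); a=np.arctan2(Y[1],Y[0])+th-np.pi/2
    try: arm.servo_line(w(*b,.068),rate=.03,orientation=q(a))
    except arm.PlanningError as e: print(e); break
    s=st("th%.2f"%th); f=s["ft_force"]; 
    rad=X*-np.sin(th)+Y*np.cos(th); fr=f[:2]@rad; print("   rad %.1f tz %.2f"%(fr,s["torque"][2]))
    if np.linalg.norm(f)>45: print("HIGH"); break
E
```

```text
grip t4.97 base(-0.0428 0.0100) z0.0683 F base x1.2 y2.3 z4.1 gap0.104
th0.31 t5.37 base(-0.0502 0.0082) z0.0682 F base x0.7 y2.4 z5.7 gap0.099
   rad 2.0 tz 0.29
th0.46 t5.77 base(-0.0570 0.0053) z0.0682 F base x3.0 y2.3 z5.9 gap0.098
   rad 0.8 tz 0.30
th0.62 t6.17 base(-0.0634 0.0013) z0.0681 F base x3.8 y0.4 z5.5 gap0.100
   rad -1.9 tz 0.31
th0.78 t6.57 base(-0.0690 -0.0036) z0.0681 F base x3.6 y0.3 z5.9 gap0.102
   rad -2.4 tz 0.38
th0.93 t6.97 base(-0.0738 -0.0092) z0.0681 F base x4.7 y-0.1 z5.3 gap0.101
   rad -3.9 tz 0.28
th1.09 t7.37 base(-0.0777 -0.0156) z0.0681 F base x6.4 y-0.0 z4.5 gap0.104
   rad -5.7 tz 0.26
th1.24 t7.77 base(-0.0805 -0.0224) z0.0681 F base x7.0 y0.2 z3.0 gap0.102
   rad -6.5 tz 0.32
th1.40 t8.17 base(-0.0823 -0.0296) z0.0681 F base x7.7 y0.8 z3.3 gap0.098
   rad -7.5 tz 0.25
```

```bash
python3 - <<'E'
from h import *
arm.set_gripper(.4); st("open")
e=arm.observe()["eef_pos"]; arm.servo_line([e[0],e[1],.15],rate=.12)
arm.move_to([.45,.25,.25],q(np.arctan2(Y[1],Y[0]))); st("away")
p,d=arm.get_image("top"); cv2.imwrite("pics/t2.png",cv2.resize(p[185:305,185:455],None,fx=2.9,fy=2.9)); np.save("pics/t2.npy",d)
P=cloud("top",d); h=cv2.cvtColor(p,cv2.COLOR_BGR2HSV); z=P[...,2]
def rect(m,zz,n):
    c,_=cv2.findContours(m.astype(np.uint8),cv2.RETR_EXTERNAL,cv2.CHAIN_APPROX_NONE)
    for k in c:
        if cv2.contourArea(k)>100:
            ww=np.array([onz("top",a,b,zz)[:2] for a,b in k[:,0,:].astype(float)]); r=cv2.minAreaRect((ww*1000).astype(np.float32))
            cc=np.array(r[0])/1000-B; print(n,np.round([cc@X,cc@Y],4),r[1],r[2])
rect((z>.05)&(z<.066)&(h[...,1]<60)&(h[...,2]>190),.058,"plate")
rect((z>.09)&(z<.12)&(P[...,0]>.55),.105,"knob")
rect((h[...,0]<20)&(h[...,1]>110)&(h[...,2]>200)&(z>.065)&(P[...,0]<.56),.08,"lever")
E
```

```text
open t8.53 base(-0.0839 -0.0298) z0.0677 F base x0.1 y0.4 z0.1 gap0.403
away t10.33 base(-0.1498 0.1819) z0.2492 F base x-0.4 y-0.4 z0.1 gap0.402
plate [-0.0003 -0.1769] (19.988422393798828, 43.19548034667969) 82.15061950683594
plate [-0.0002  0.1555] (19.509485244750977, 42.7205696105957) 82.05272674560547
plate [-0.0029 -0.0379] (79.75292205810547, 99.60179138183594) 81.93092346191406
knob [ 0.02   -0.0375] (25.11823081970215, 23.50826644897461) 0.16050656139850616
lever [-0.0642 -0.0351] (16.67521095275879, 74.93474578857422) 75.8134994506836
```

View pics/t2.png

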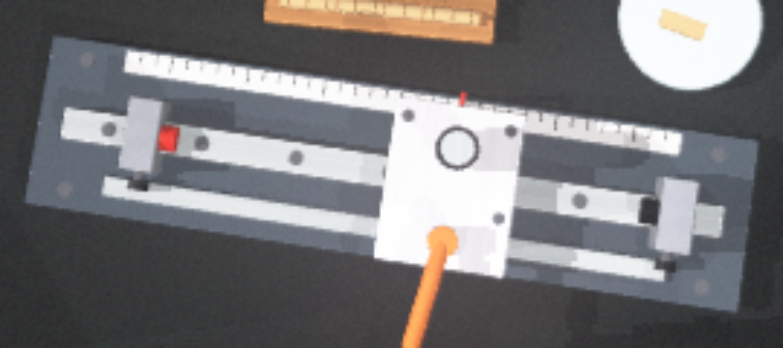

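```bash
python3 - <<'E'
from h import *
a=np.arctan2(Y[1],Y[0]); Q=q(a); z=.073
arm.set_gripper(.5)
arm.move_to(w(.02,-.0378,.14),Q)
print(arm.servo_line(w(.02,-.0378,z),rate=.06,threshold=8)); st("down")
arm.set_gripper(0); s=st("grip"); b=s["eef_pos"][:2]-B; t=b@Y
t=-.0378
while t<.080:
    t=min(t+.008,.082); arm.servo_line(w(.02,t,z),rate=.03,orientation=Q); s=st("%.4f"%t)
E
```

```text
False
down t13.05 base(0.0203 -0.0378) z0.0734 F base x-0.3 y0.3 z0.5 gap0.499
grip t13.35 base(0.0202 -0.0375) z0.0736 F base x-2.5 y1.2 z7.4 gap0.286
-0.0298 t13.77 base(0.0202 -0.0311) z0.0736 F base x-1.9 y-7.1 z6.9 gap0.286
-0.0218 t14.18 base(0.0202 -0.0232) z0.0736 F base x-1.9 y-8.2 z7.7 gap0.286
-0.0138 t14.60 base(0.0202 -0.0134) z0.0736 F base x-2.2 y0.4 z6.1 gap0.283
-0.0058 t15.02 base(0.0203 -0.0052) z0.0736 F base x-2.1 y1.8 z6.1 gap0.288
0.0022 t15.43 base(0.0202 0.0028) z0.0736 F base x-1.7 y1.8 z5.9 gap0.289
0.0102 t15.85 base(0.0203 0.0108) z0.0736 F base x-1.7 y1.2 z5.4 gap0.287
0.0182 t16.27 base(0.0203 0.0188) z0.0736 F base x-2.0 y1.5 z5.7 gap0.285
0.0262 t16.68 base(0.0203 0.0268) z0.0736 F base x-2.7 y1.3 z5.5 gap0.285
0.0342 t17.10 base(0.0203 0.0348) z0.0736 F base x-1.4 y1.6 z5.2 gap0.289
0.0422 t17.52 base(0.0203 0.0428) z0.0736 F base x-1.6 y1.2 z6.3 gap0.285
0.0502 t17.93 base(0.0203 0.0509) z0.0736 F base x-1.5 y1.5 z5.0 gap0.286
0.0582 t18.35 base(0.0203 0.0588) z0.0736 F base x-0.7 y0.6 z4.9 gap0.283
0.0662 t18.77 base(0.0203 0.0669) z0.0736 F base x-1.3 y1.6 z4.9 gap0.288
0.0742 t19.18 base(0.0203 0.0749) z0.0736 F base x-0.9 y1.6 z5.3 gap0.285
0.0820 t19.59 base(0.0203 0.0826) z0.0736 F base x-1.4 y1.5 z5.0 gap0.289
```

```bash
python3 - <<'E'
from h import *
a=np.arctan2(Y[1],Y[0]); Q=q(a); z=.073; t=.082
while t<.110:
    t+=.0015; arm.servo_line(w(.02,t,z),rate=.015,orientation=Q); s=st("%.4f"%t)
    if s["ft_force"][:2]@Y<-7.5: break
arm.hold(.2); st("held")
E
```

```text
0.0835 t19.84 base(0.0203 0.0839) z0.0736 F base x-1.0 y0.3 z5.9 gap0.286
0.0850 t20.09 base(0.0203 0.0853) z0.0736 F base x-1.2 y-0.3 z6.6 gap0.285
0.0865 t20.34 base(0.0203 0.0868) z0.0736 F base x-2.1 y-0.2 z5.7 gap0.285
0.0880 t20.59 base(0.0203 0.0883) z0.0736 F base x-1.6 y-0.5 z5.5 gap0.284
0.0895 t20.84 base(0.0203 0.0898) z0.0736 F base x-0.7 y0.5 z5.0 gap0.290
0.0910 t21.09 base(0.0203 0.0912) z0.0736 F base x-1.8 y0.1 z5.2 gap0.288
0.0925 t21.34 base(0.0203 0.0928) z0.0736 F base x-1.0 y-0.5 z5.3 gap0.286
0.0940 t21.59 base(0.0203 0.0942) z0.0736 F base x-1.7 y0.3 z5.1 gap0.284
0.0955 t21.84 base(0.0203 0.0958) z0.0737 F base x-1.4 y0.1 z5.3 gap0.289
0.0970 t22.09 base(0.0203 0.0971) z0.0736 F base x-1.4 y-1.0 z6.5 gap0.287
0.0985 t22.34 base(0.0203 0.0980) z0.0736 F base x-1.9 y-3.6 z7.8 gap0.290
0.1000 t22.59 base(0.0203 0.0989) z0.0736 F base x-3.5 y-7.2 z8.3 gap0.283
0.1015 t22.84 base(0.0203 0.0998) z0.0736 F base x-2.7 y-8.8 z9.3 gap0.284
held t23.04 base(0.0203 0.0998) z0.0736 F base x-3.0 y-9.5 z9.3 gap0.285
```

```bash
python3 - <<'E'
from h import *
a=np.arctan2(Y[1],Y[0]); Q=q(a); z=.073; t=.1015
def go(tt,r):
    global t
    t=tt; arm.servo_line(w(.02,t,z),rate=r,orientation=Q); return st("%.4f"%t)
go(.090,.02); go(.05,.03); go(.03,.03); go(.01,.03); go(-.006,.03)
n=0
while t>-.065:
    s=go(t-.0025,.02)
    n=n+1 if (abs(s["ft_force"][:2]@Y)<4 and t<-.035) else 0
    if n>=4: break
E
```

```text
0.0900 t23.77 base(0.0203 0.0900) z0.0736 F base x-1.2 y-0.0 z7.0 gap0.290
0.0500 t25.25 base(0.0203 0.0502) z0.0736 F base x-2.6 y-0.2 z5.7 gap0.287
0.0300 t26.07 base(0.0203 0.0299) z0.0736 F base x-1.7 y-1.7 z6.3 gap0.289
0.0100 t26.88 base(0.0203 0.0098) z0.0736 F base x-1.7 y-1.4 z7.3 gap0.287
-0.0060 t27.57 base(0.0203 -0.0062) z0.0736 F base x-1.8 y-1.3 z7.2 gap0.287
-0.0085 t27.84 base(0.0203 -0.0086) z0.0736 F base x-2.2 y-1.0 z7.3 gap0.285
-0.0110 t28.12 base(0.0202 -0.0110) z0.0736 F base x-2.6 y-0.9 z7.7 gap0.289
-0.0135 t28.39 base(0.0203 -0.0135) z0.0736 F base x-2.3 y-0.4 z6.8 gap0.285
-0.0160 t28.67 base(0.0203 -0.0159) z0.0736 F base x-1.4 y0.4 z8.2 gap0.285
-0.0185 t28.94 base(0.0203 -0.0176) z0.0736 F base x-2.4 y3.7 z6.6 gap0.286
-0.0210 t29.22 base(0.0203 -0.0192) z0.0736 F base x-3.0 y8.3 z6.2 gap0.287
-0.0235 t29.49 base(0.0202 -0.0216) z0.0736 F base x-1.0 y8.5 z5.7 gap0.285
-0.0260 t29.77 base(0.0202 -0.0239) z0.0736 F base x-3.1 y8.8 z6.4 gap0.288
-0.0285 t30.04 base(0.0202 -0.0265) z0.0736 F base x-1.2 y9.3 z6.4 gap0.285
-0.0310 t30.32 base(0.0202 -0.0290) z0.0736 F base x-1.5 y8.6 z5.7 gap0.290
-0.0335 t30.59 base(0.0202 -0.0315) z0.0736 F base x-3.0 y8.5 z6.1 gap0.290
-0.0360 t30.87 base(0.0202 -0.0339) z0.0736 F base x-3.3 y9.4 z6.5 gap0.288
-0.0385 t31.14 base(0.0202 -0.0366) z0.0736 F base x-3.4 y8.6 z7.2 gap0.290
-0.0410 t31.42 base(0.0202 -0.0405) z0.0736 F base x-1.7 y1.6 z7.2 gap0.284
-0.0435 t31.69 base(0.0202 -0.0435) z0.0736 F base x-2.3 y-0.6 z6.6 gap0.286
-0.0460 t31.97 base(0.0202 -0.0461) z0.0736 F base x-2.1 y-1.4 z6.0 gap0.286
-0.0485 t32.24 base(0.0202 -0.0486) z0.0736 F base x-3.1 y-0.9 z7.4 gap0.287
```

```bash
python3 - <<'E'
from h import *
a=np.arctan2(Y[1],Y[0]); Q=q(a); z=.073; t=-.0485
def go(tt,r):
    global t
    t=tt; arm.servo_line(w(.02,t,z),rate=r,orientation=Q); return st("%.4f"%t)
for x in (-.060,-.072,-.084,-.096,-.108): go(x,.03)
while t>-.130:
    if go(t-.0015,.015)["ft_force"][:2]@Y>7.5: break
arm.hold(.2); st("held")
E
```

```text
-0.0600 t32.77 base(0.0202 -0.0603) z0.0736 F base x-1.7 y-1.3 z8.1 gap0.287
-0.0720 t33.33 base(0.0202 -0.0723) z0.0736 F base x-1.7 y-2.1 z7.7 gap0.283
-0.0840 t33.88 base(0.0202 -0.0843) z0.0736 F base x-1.8 y-1.2 z8.3 gap0.286
-0.0960 t34.42 base(0.0202 -0.0963) z0.0736 F base x-3.1 y-2.2 z7.1 gap0.289
-0.1080 t34.98 base(0.0202 -0.1083) z0.0736 F base x-2.8 y-0.7 z8.2 gap0.289
-0.1095 t35.23 base(0.0202 -0.1096) z0.0736 F base x-2.2 y-1.3 z8.6 gap0.287
-0.1110 t35.48 base(0.0202 -0.1110) z0.0736 F base x-2.2 y0.2 z8.9 gap0.286
-0.1125 t35.73 base(0.0202 -0.1125) z0.0736 F base x-2.3 y0.3 z7.5 gap0.282
-0.1140 t35.98 base(0.0202 -0.1140) z0.0736 F base x-2.6 y0.1 z6.9 gap0.281
-0.1155 t36.23 base(0.0202 -0.1155) z0.0736 F base x-2.9 y-1.1 z8.2 gap0.283
-0.1170 t36.48 base(0.0202 -0.1170) z0.0736 F base x-2.2 y0.3 z7.3 gap0.288
-0.1185 t36.73 base(0.0202 -0.1180) z0.0736 F base x-2.7 y2.8 z8.6 gap0.286
-0.1200 t36.98 base(0.0202 -0.1189) z0.0736 F base x-2.2 y5.7 z8.2 gap0.287
-0.1215 t37.23 base(0.0202 -0.1198) z0.0736 F base x-3.4 y8.3 z8.7 gap0.289
held t37.42 base(0.0202 -0.1198) z0.0736 F base x-4.5 y7.9 z9.3 gap0.287
```

```bash
python3 - <<'E'
from h import *
a=np.arctan2(Y[1],Y[0]); Q=q(a); z=.073; t=-.1215
def go(tt,r):
    global t
    t=tt; arm.servo_line(w(.02,t,z),rate=r,orientation=Q); return st("%.4f"%t)
go(-.112,.02); go(-.08,.03); go(-.048,.03)
while True:
    s=go(t+.002,.02)
    if (s["eef_pos"][:2]-B)@Y>-.0288: break
E
```

```text
-0.1120 t38.05 base(0.0202 -0.1117) z0.0736 F base x-3.0 y2.1 z6.8 gap0.287
-0.0800 t39.27 base(0.0202 -0.0798) z0.0736 F base x-2.4 y0.4 z8.1 gap0.288
-0.0480 t40.48 base(0.0202 -0.0478) z0.0736 F base x-3.1 y-0.1 z7.6 gap0.290
-0.0460 t40.73 base(0.0202 -0.0458) z0.0736 F base x-2.8 y0.6 z7.8 gap0.285
-0.0440 t40.98 base(0.0202 -0.0438) z0.0736 F base x-1.3 y0.6 z7.7 gap0.288
-0.0420 t41.23 base(0.0202 -0.0418) z0.0736 F base x-1.7 y0.6 z7.0 gap0.284
-0.0400 t41.48 base(0.0202 -0.0400) z0.0736 F base x-2.8 y-0.3 z7.5 gap0.287
-0.0380 t41.73 base(0.0202 -0.0386) z0.0736 F base x-1.3 y-2.3 z8.1 gap0.287
-0.0360 t41.98 base(0.0202 -0.0372) z0.0736 F base x-2.7 y-6.4 z7.8 gap0.286
-0.0340 t42.23 base(0.0203 -0.0356) z0.0736 F base x-2.2 y-8.3 z8.8 gap0.284
-0.0320 t42.48 base(0.0202 -0.0335) z0.0736 F base x-2.4 y-7.9 z10.2 gap0.287
-0.0300 t42.73 base(0.0202 -0.0318) z0.0736 F base x-2.5 y-8.7 z8.4 gap0.287
-0.0280 t42.98 base(0.0202 -0.0297) z0.0736 F base x-2.3 y-8.9 z8.8 gap0.287
-0.0260 t43.23 base(0.0202 -0.0277) z0.0736 F base x-2.2 y-8.4 z8.1 gap0.286
```

```bash
python3 - <<'E'
from h import *
a=np.arctan2(Y[1],Y[0]); Q=q(a); z=.073
arm.servo_line(w(.02,-.0274,z),rate=.01,orientation=Q); st("relax")
arm.set_gripper(.5); st("open"); e=arm.observe()["eef_pos"]
arm.servo_line([e[0],e[1],.16],rate=.1)
arm.move_to([.45,.25,.25],Q); st("away")
p,d=arm.get_image("top"); cv2.imwrite("pics/t3.png",p[100:320,180:470])
P=cloud("top",d); h=cv2.cvtColor(p,cv2.COLOR_BGR2HSV); z=P[...,2]
def rect(m,zz,n):
    c,_=cv2.findContours(m.astype(np.uint8),cv2.RETR_EXTERNAL,cv2.CHAIN_APPROX_NONE)
    for k in c:
        if cv2.contourArea(k)>100:
            ww=np.array([onz("top",a,b,zz)[:2] for a,b in k[:,0,:].astype(float)]); r=cv2.minAreaRect((ww*1000).astype(np.float32))
            cc=np.array(r[0])/1000-B; print(n,np.round([cc@X,cc@Y],4),np.round(r[1],1),r[2])
rect((z>.05)&(z<.066)&(h[...,1]<60)&(h[...,2]>190),.058,"plate")
rect((z>.09)&(z<.12)&(P[...,0]>.55),.105,"knob")
rect((h[...,0]<20)&(h[...,1]>110)&(h[...,2]>200)&(z>.065)&(P[...,0]<.56),.08,"lever")
E
```

```text
relax t43.52 base(0.0202 -0.0280) z0.0736 F base x-2.5 y-3.6 z7.9 gap0.286
open t43.84 base(0.0200 -0.0272) z0.0730 F base x-0.7 y0.3 z0.8 gap0.499
away t45.96 base(-0.1496 0.1825) z0.2496 F base x0.6 y-0.4 z0.4 gap0.496
plate [-0.0002 -0.1769] [20.1 43.6] 81.81065368652344
plate [-0.0004  0.1556] [19.8 42.7] 81.92901611328125
plate [-0.003  -0.0289] [79.6 99.6] 81.90394592285156
knob [ 0.0196 -0.0291] [23.4 23.5] 0.47477594017982483
lever [-0.0646 -0.023 ] [16.3 75.7] 69.22591400146484
```

View pics/t3.png

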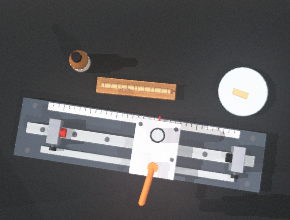

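```bash
python3 - <<'E'
from h import *
print(arm.job_done()); st()
E
```

```text
the job is handed in; nothing more can be done
None
the job is handed in; nothing more can be done
```

The carriage now stands on the sticky spot with the clamp released, and the job was handed in at about 46 s of the 70 s limit.

**What I did:** I gripped the orange lever and swung it to about 1.4 rad. Then, holding the knob, I ran the carriage up to the red buffer, stopping at about 9 N with travel at +99.8 mm. From there I ran it across until it pressed the black buffer at about 8 N, with travel at −119.8 mm. I moved it in short steps, at about 15–30 mm/s, reading the force at each stop.

**The sticky spot:** It runs from about −39.5 to −15.5 mm, with its centre near −27.5 mm. I read 7–9 N there and about 2 N or less elsewhere. The runs in both directions agreed on both edges. I brought the carriage back from the black end, stopped it near the centre and let go.

**Last checks:**
- **Carriage:** it stands at −28.0 mm by the arm and −28.9 mm by the camera. These differ by about 1 mm, and both are well inside the sticky stretch.
- **Lever:** it reads about 1.35 rad, still clearly released. It was about 1.46 rad in the picture taken right after I released it, so it seems to have shifted by about 0.1 rad during the runs; I don't know why.
- **Other things on the bench:** the stops have not moved. The bottle, dish and core mount look undisturbed in the last picture, though I did not measure them.
- **Robot:** the gripper is open and clear of everything, and the force on it reads about zero.

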